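# Drop the ink mask over the registration pins

## Task

Pick up the ink mask (the metal plate with two windows and a wooden grip bar) and lay it on the printing registration board against the metal fence, so that its edge with the holes rides up on the two pins. Then slide it along the fence, feeling for the pins, until both holes drop over them, and leave the mask lying fully flat on the board, pins through its holes. Work gently, never forcing the mask against the board, fence or pins, and leave everything else where it is.

Things in the scene. Friction and masses are not known exactly. Their poses are not given: they have to be found in the camera images.
- board: Registration board, fixed (sizes in mm): plywood 270 (its x) by 320 (its y), 18 thick. Origin: centre of the underside, z up; its x points away from the robot (yaw within 0.2). At board x = +50, two steel pins, 10 diameter, 7 high, tops bevelled 1.5, stand 120 apart along y on a clamped steel strip. The strip's setting is not reported: the middle between the pins is anywhere from board y = -12 to +12. Slide to find it.
- board_fence (a point): Middle of the aluminium fence's near face, at its foot on the plywood: board x = +70 mm, y = 0, z = 18; board axes. The fence runs 300 along board y, is 14 thick and rises 20 above the plywood. With the mask's +x edge on this face its holes are in line with the pins.
- board_seat (a point): Point on the board's top surface (18 mm above the table) straight above the board's origin, with the board's axes. The seated mask's origin lies here, save for the unknown shift of up to 12 mm along y.
- mask: Ink mask, loose, 0.3 to 0.45 kg (sizes in mm): aluminium plate 140 (its x) by 200 (its y), 6 thick, with two rectangular windows and, 20 from its +x edge, two round holes of 13 diameter. Origin: centre of the underside, z up; lies flat on the table at first. Seated: +x edge along the fence, axes parallel to the board's. Not yet over the pins, its holed edge rides 7 too high while the near edge may rest on the plywood.
- mask_grip (a point): Centre of the wooden grip bar on the mask's middle, 30 mm above the mask's underside; mask axes. The bar is 70 along mask x, 16 along mask y (gripped across this), from 6 to 42 above the underside. Dragged by a loose grip, the mask falls over the pins by its own weight when the holes reach them, and the pins then block further sliding.
- mask_hole_left (a point): Centre of one hole at the mask's underside (mask x +50, y +60 mm).
- mask_hole_right (a point): Centre of the other hole at the mask's underside (mask x +50, y -60 mm).
- gouge: Carving gouge with round handle, 150 mm long, lying loose on the board's far ledge behind the fence. Leave alone.
- offcut: Small dark lino offcut 32 by 40 by 5 mm, loose on the board's near right corner. Leave alone.
- ink_bottle: Black bottle, 56 mm diameter, 150 tall, loose, at the far part of the table. Leave alone.
- cup: Blue cup, 76 mm diameter, 90 tall, loose, at the far part of the table. Leave alone.
- baren: Round wooden baren (rubbing disc with knob), 100 mm diameter, 46 tall, loose, at the far part of the table. Leave alone.
- lino_block: Wooden printing block with dark face, 70 by 60 by 22 mm, loose, right of the middle of the table. Leave alone.
- ink_roller: Hand ink roller with wooden handle, about 165 mm long and 125 wide, 34 tall, loose on a clear slab (top 5 above the table) on the right side of the table. Leave alone.
Not all that is in view belongs to the job. What is shaped like the mask but green or red is not meant.

How it is judged:
On the way:
1. the mask rests on the board with its holed edge up on the pins, within 6 mm of the fence (x of mask_hole_left in the frame of board_seat between 0.044 and 0.055 m and x of mask_hole_right in the frame of board_seat between 0.044 and 0.055 m and z of mask_hole_left in the frame of board_seat between 0.003 and 0.0095 m and z of mask_hole_right in the frame of board_seat between 0.003 and 0.0095 m and contact force between mask and board above 0.3 N), for 0.2 s.
At the end, for the whole second after the job is handed in: both holes are over the pins and the mask lies flat on the board: its underside at both holes less than 2 mm above the plywood, tilt below 0.015 rad, the hole centres 44 to 55 mm along board x and the left hole 44 to 76 mm along board y from the seat point, the mask at rest (x of mask_hole_left in the frame of board_seat between 0.044 and 0.055 m and x of mask_hole_right in the frame of board_seat between 0.044 and 0.055 m and z of each of mask_hole_left, mask_hole_right in the frame of board_seat below 0.002 m and y of mask_hole_left in the frame of board_seat between 0.044 and 0.076 m and angle between mask's own z axis and vertical below 0.015 rad and linear speed of mask below 0.01 m/s); the robot touches nothing.
It fails at once if the mask is forced against the board, its fence or its pins with more than 30 N (contact force between mask and board above 30 N).
It fails at once if a bystander is moved more than 15 mm (distance of any of gouge, offcut, ink_bottle, cup, baren, lino_block, ink_roller from where it was at the start of the episode above 0.015 m).
It also fails if it takes over 45 s, if anything falls off the work surface, if the arm or the gripper's body presses on something with over 40 N, if the wrist force passes 120 N, or if a joint passes its speed limit or range.

## Robot

A 7-joint arm with a two-finger parallel gripper is mounted at the origin on the work surface. World frame = base frame: x ahead of the robot, y to its left, z up, the work surface at z = 0. Lengths are in m, angles in rad, forces in N, time in s.
With the tool pointing down it reaches from about 0.4 to 0.925 m from the base axis. Payload 4.1 kg.
Tool frame: the origin (TCP) lies on the centre line of the jaws, within the pads' length; the fingertips stand 14 mm ahead of it and the grasp point (between the pads) lies 5 mm behind it; z points along the fingers, y is the line along which they close (so a half turn about z gives the same grasp; the last joint's range is limited). The gripper opens to 85 mm and grips with 20 to 120 N. Pads are 22 mm wide; open, the fingers measure 114 mm over their backs; the gripper's body (76 mm by 85 mm) begins 54 mm behind the grasp point. The pads swing forward as they close: fully open they stand 13 mm farther back than shut.
Start: joints at [1.133, 0.398, 0.045, 1.537, -0.019, 1.207, -0.051], TCP at [0.216, -0.613, 0.245] pointing down, gripper open.
Joint ranges: [-2.82, 2.82], [-0.49, 2.23], [-1.37, 1.46], [0, 2.46], [-1.36, 4.5], [0.23, 2], [-2.94, 2.94]. Speed limits (rad/s): [2.57, 2.57, 3.14, 3.14, 3.14, 3.14, 3.14].

## Interface

Orientations are given as a rotation vector (axis times angle).
In Python, from station import bot, eyes gives the robot as it stands.
- The arm moves only by the tool send_rows, never from a script. Its argument "deltas" is text: rows parted by semicolons, each of 7 numbers parted by spaces: the shift along the world's x, y, z in cm, then the turn, a rotation vector about the world's x, y, z in rad, then the closure in counts, from 0 (fully open) to 255 (shut). In form: dx dy dz wx wy wz hand; .... A call has exactly 5 rows; each row is the pose to reach, as a shift and turn from the pose commanded when the call began; what a row does not reach only later rows make up. A row lasts 1/8 s, in which the tool goes at most 62.5 mm and 10.7 degrees, less where a joint would pass 70% of its speed; a pose out of reach is approached as far as the arm can. A call with a gripper value outside its range is refused whole. The fingers move at their own pace and stop on an object; the grip force is fixed at half the most. Time passes only in rows, so rows that repeat a pose let the fingers close, or fill a call up. It gives the time, the measured TCP pose, the force, the opening and the grip force at its end, in the units of the state.
- bot.sense(): the state, without advancing time (a new reading comes with each control period).
- eyes.read_camera(name): name is "scene" or "top" or "wrist"; returns (picture, depth): 400x640x3 uint8, blue, green, red; 400x640 float32, m along the optical axis (not along the pixel's ray), 0 where there is no reading.
- eyes.get_calibration(name): a dict with "vfov" (degrees; the focal length in pixels is half the picture's height over the tangent of half this angle, whatever the lens; pixels are square), "cx", "cy" (the principal point, pixels), "k1" (the pictures are not rectified: a ray, as slopes to the right and down, at radius r is drawn at 1 + k1 r^2 times it, then the intrinsics apply), "pose" (4x4, takes a point from camera to world coordinates). Camera axes: x right, y up, looking along -z (the intrinsics and any distortion apply to the point x, -y, -z); pixel columns grow to the right and rows downward; lengths in m; the calibration is good to about 2 mm. A picture is of the moment at which its call begins: read the wrist's pose just before it. get_calibration takes no time and is no camera call; for the wrist camera it gives the pose at the moment of the call.
- bot.hand_in(): hands the job in; it is judged then, once.
The state is a dict: "t": time; "qpos": joint angles; "dq": joint speeds; "effort": joint torques, N m; "eef_pos": TCP position; "tool_rot": TCP orientation; "contact_force": force on the tool from outside, world axes, zero at the start; "moment": the same for the moment, N m; "finger_gap": opening from 0.0 (shut) to 1.0 (fully open); "finger_force": force on a finger pad.
Only numpy, scipy, OpenCV 4.12 (cv2) and the standard library are available. Lean on these libraries where they do the work, as an engineer would, in place of code of your own. Each camera call takes 0.05 s, during which the arm holds its last target. There are 200 camera calls.

## Working session

There is one attempt and no reset: what is moved stays moved. The work goes in short steps, Python scripts to look and compute and a tool call to move; the robot and the scene stay as the last step left them, time stands still between calls to the robot, and variables do not carry over. Pictures are saved under pics/ and viewed, at most 10 in all, crops included, and the job is handed in when it is done.

Besides the shell and the picture viewer there is one more tool, called after "Request:" as name(argument=value, ...) on one line, values as JSON. send_rows: Moves the arm, as the interface text tells. Its arguments: {"type":"object","properties":{"deltas":{"type":"string"}},"required":["deltas"]}

```bash
mkdir -p pics
cat > h.py <<'E'
import numpy as np, cv2
from station import bot, eyes
def cal(n):
    c=eyes.get_calibration(n); f=200/np.tan(np.radians(c["vfov"])/2); return c,f
def grab(n):
    c=cal(n); im,d=eyes.read_camera(n); return im,d,c
def rays(c,px):
    c,f=c; p=np.atleast_2d(np.array(px,float)); s=(p-[c["cx"],c["cy"]])/f
    u=s.copy()
    for _ in range(20): u=s/(1+c["k1"]*(u**2).sum(1,keepdims=True))
    P=np.array(c["pose"]); d=np.c_[u[:,0],-u[:,1],-np.ones(len(u))]@P[:3,:3].T
    return P[:3,3],d
def plane(c,px,z):
    o,d=rays(c,px); return o+d*((z-o[2])/d[:,2])[:,None]
def pts(c,px,dep):
    o,d=rays(c,px); p=np.atleast_2d(np.array(px,int)); return o+d*dep[p[:,1],p[:,0]][:,None]
E
python3 - <<'E'
from h import *
for n in("scene","top"):
    im,d,c=grab(n); cv2.imwrite(f"pics/{n}0.png",im); np.save(n+"0.npy",d); print(n,c)
print(bot.sense())
E
```

```text
scene ({'vfov': 57.751889603319704, 'cx': 322.58362648171, 'cy': 202.0160050031088, 'k1': -0.07006199091282081, 'pose': array([[-0.76733052, -0.40282663,  0.49893345,  1.09919163],
       [ 0.64124671, -0.48512551,  0.59452157,  0.63178208],
       [ 0.00255623,  0.77613397,  0.63056286,  0.83333327],
       [ 0.        ,  0.        ,  0.        ,  1.        ]])}, np.float64(362.6591614663563))
top ({'vfov': 52.76969715841426, 'cx': 320.09194049147294, 'cy': 200.88584778729256, 'k1': -0.06520837376589854, 'pose': array([[ 0.01258182,  0.99814325, -0.05959664,  0.42582387],
       [-0.99991586,  0.01237115, -0.00390271, -0.11726101],
       [-0.00315818,  0.05964072,  0.99821491,  1.4520618 ],
       [ 0.        ,  0.        ,  0.        ,  1.        ]])}, np.float64(403.16504805620684))
{'t': 0.1, 'qpos': array([ 1.13295452,  0.39913318,  0.04501452,  1.53774414, -0.01870715,
        1.20691176, -0.05066786]), 'dq': array([-9.28624668e-04, -2.37946867e-03, -7.66163075e-04, -1.62210072e-03,
       -9.13448943e-05,  1.15510059e-04,  4.79096254e-04]), 'effort': array([ 3.06443450e-03, -4.76267767e+01,  1.36965048e+00, -2.54950458e+01,
        1.18850384e-02,  5.03757794e-03,  2.46811425e-05]), 'eef_pos': array([ 0.21591539, -0.61251388,  0.24436149]), 'tool_rot': array([-3.09486670e+00, -5.29667969e-01,  6.36595652e-04]), 'contact_force': array([-0.04863578, -0.07765676,  0.2417019 ]), 'moment': array([ 0.02039803, -0.00141155, -0.01555012]), 'finger_force': 0.0, 'finger_gap': 0.9982807412976967}
```

View pics/top0.png

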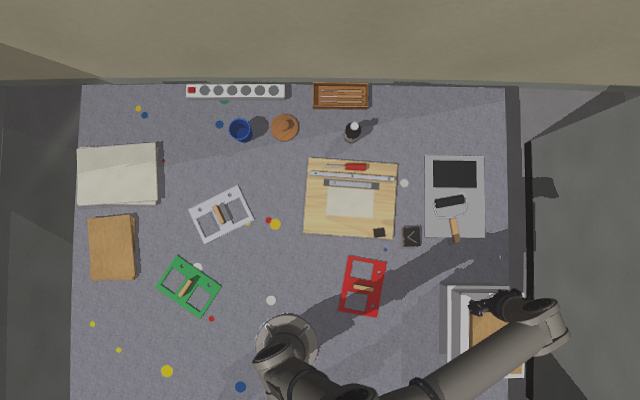

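View pics/scene0.png

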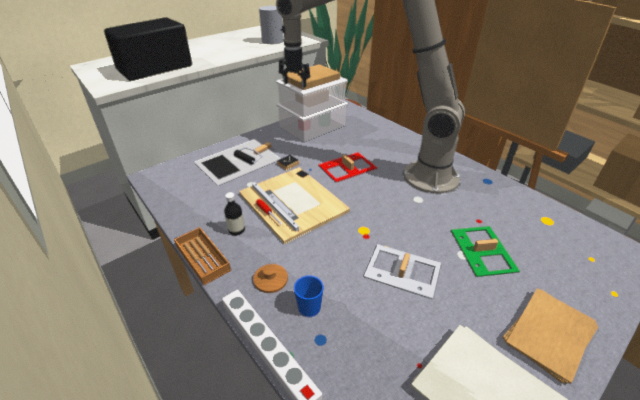

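The top view shows the mask at about (221,214), the board at (350,198) with its fence along row ~177, and the offcut at (379,232). I'll segment the mask and the board and zoom in on both.

Run:
```python
from h import *
im=cv2.imread("pics/top0.png"); c=cal("top")
hsv=cv2.cvtColor(im,cv2.COLOR_BGR2HSV)
def big(m,box,z,nm):
    x0,y0,x1,y1=box; k=np.zeros_like(m); k[y0:y1,x0:x1]=m[y0:y1,x0:x1]
    cs,_=cv2.findContours(k,cv2.RETR_EXTERNAL,cv2.CHAIN_APPROX_NONE); q=max(cs,key=cv2.contourArea)
    w=plane(c,q[:,0,:],z)[:,:2].astype(np.float32)*1000
    h=cv2.convexHull(w); r=cv2.minAreaRect(h); print(nm,r,cv2.boxPoints(r).round(0).tolist(),len(q))
m=((hsv[...,1]<40)&(hsv[...,2]>150)).astype(np.uint8)*255
big(m,(180,175,265,250),0.006,"mask")
b=((hsv[...,1]>60)&(hsv[...,0]<30)&(hsv[...,2]>120)).astype(np.uint8)*255
big(b,(290,145,405,245),0.018,"board")
A=cv2.resize(im[180:250,180:265],None,fx=6,fy=6,interpolation=cv2.INTER_CUBIC)
B=cv2.resize(im[150:250,295:405],None,fx=4.2,fy=4.2,interpolation=cv2.INTER_CUBIC)
v=np.zeros((600,800,3),np.uint8); A=A[:,:]
A=cv2.resize(A,(400,330)); B=cv2.resize(B,(400,364)); v[:330,:400]=A; v[:364,400:]=B
cv2.imwrite("pics/z.png",v[:370])
```

```text
mask ((459.2914123535156, 247.7313690185547), (141.1439971923828, 202.073974609375), 26.770339965820312) [[351.0, 306.0], [442.0, 126.0], [568.0, 189.0], [477.0, 370.0]] 174
board ((524.4639282226562, -218.5549774169922), (319.7965393066406, 270.8417663574219), 86.5821762084961) [[380.0, -370.0], [650.0, -386.0], [669.0, -67.0], [399.0, -51.0]] 527
```

View pics/z.png

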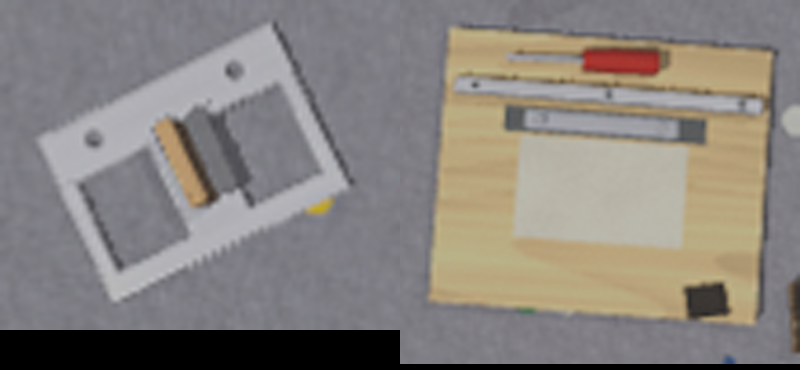

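Both fitted rectangles match the stated sizes (141×202 and 320×271 mm).
- **Mask:** centre (0.459, 0.248), yaw +0.467, with the holes toward +x.
- **Board:** centre (0.5245, -0.2186), yaw -0.060.

I'll pass over the board on the way to look at the pins.

Request:
send_rows(deltas="5 6 1 0 0 0 0; 10 12 2 0 0 0 0; 15 18 3 0 0 0 0; 20 25 4 0 0 -0.2 0; 23 30 5 0 0 -0.3 0")

```text
t: 0.72
eef_pos: [0.4056, -0.3717, 0.2847]
tool_rot: [-3.141, -0.053, 0.001]
contact_force: [1.3, -0.2, 0.7]
finger_gap: 0.996
finger_force: 0.0
```

Request:
send_rows(deltas="3 6 0 0 0 -0.1 0; 3 9 0 0 0 -0.1 0; 3 9 0 0 0 -0.1 0; 3 9 0 0 0 -0.1 0; 3 9 0 0 0 -0.1 0")

```text
t: 1.35
eef_pos: [0.4343, -0.2848, 0.2847]
tool_rot: [3.14, -0.1, -0.001]
contact_force: [0.4, -0.7, -0.5]
finger_gap: 0.997
finger_force: 0.0
```

Run:
```python
from h import *
im,d,c=grab("wrist"); cv2.imwrite("pics/w1.png",im); np.save("w1.npy",d)
import pickle; pickle.dump(c,open("w1.pkl","wb"))
s=bot.sense(); print(s["t"],s["eef_pos"],s["tool_rot"],c[0]["pose"])
```

```text
1.4 [ 0.43430562 -0.28474139  0.28473193] [ 3.13975211e+00 -1.00297999e-01 -6.34057852e-04] [[-6.33966428e-02  9.52203235e-01  2.98814099e-01  5.10872121e-01]
 [-9.97988283e-01 -6.06387655e-02 -1.85020657e-02 -2.90111750e-01]
 [ 5.01991233e-04 -2.99385938e-01  9.54131966e-01  4.14803578e-01]
 [ 0.00000000e+00  0.00000000e+00  0.00000000e+00  1.00000000e+00]]
```

View pics/w1.png

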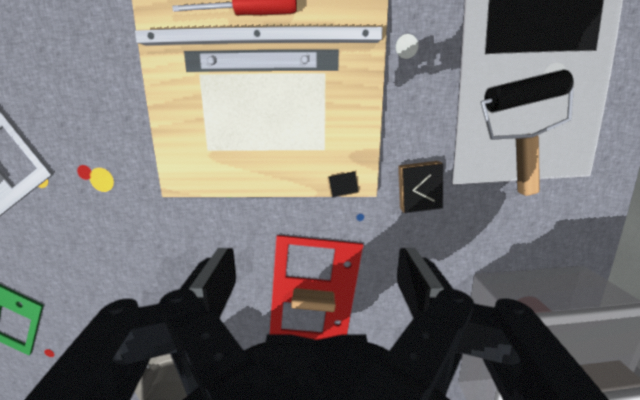

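The wrist view shows the strip with two pins near (211,60) and (307,59), the fence along row ~35 and the offcut at (343,183). I'll refine the pin and board positions.

Run:
```python
from h import *
import pickle; c=pickle.load(open("w1.pkl","rb")); im=cv2.imread("pics/w1.png"); g=cv2.cvtColor(im,cv2.COLOR_BGR2GRAY)
up=cv2.resize(g[50:72,195:325],None,fx=8,fy=8,interpolation=cv2.INTER_CUBIC)
cc=cv2.HoughCircles(up,cv2.HOUGH_GRADIENT,1,200,param1=80,param2=12,minRadius=20,maxRadius=50); print(cc)
cv2.imwrite("pics/pins.png",cv2.resize(im[15:80,130:395],None,fx=3,fy=3,interpolation=cv2.INTER_CUBIC))
for p in [(211,60),(307,59)]: print(plane(c,[p],.025))
hsv=cv2.cvtColor(im,cv2.COLOR_BGR2HSV)
b=((hsv[...,1]>60)&(hsv[...,0]<30)&(hsv[...,2]>120)).astype(np.uint8)*255
b[:,:120]=0;b[:,395:]=0;b[205:]=0
cs,_=cv2.findContours(b,cv2.RETR_EXTERNAL,cv2.CHAIN_APPROX_NONE); q=np.vstack(cs)[:,0,:]
w=plane(c,q,.018)
w=w[:,:2]; T=np.array([.5245,-.2186]); 
near=w[(q[:,1]>190)&(q[:,0]>175)&(q[:,0]<320)]; print("near edge fit",np.polyfit(near[:,1],near[:,0],1))
for nm,cond in(("left",(q[:,0]<170)&(q[:,1]>50)&(q[:,1]<185)),("right",(q[:,0]>370)&(q[:,1]>50)&(q[:,1]<185))):
    e=w[cond]; k=np.polyfit(e[:,0],e[:,1],1); print(nm,k,np.polyval(k,.5245))
# fence near face foot: lower edge of fence
for x in (150,180,350,375):
    col=g[20:50,x].astype(int); print(x,col.tolist())
```

```text
None
[[ 0.58108712 -0.16012411  0.025     ]]
[[ 0.5735116  -0.28276573  0.025     ]]
near edge fit [0.06378195 0.40667932]
left [-0.05514744 -0.03159665] -0.06052148102287298
right [-0.06183002 -0.34732004] -0.37974988452772995
150 [210, 211, 211, 214, 217, 217, 214, 190, 163, 161, 188, 189, 138, 100, 91, 90, 89, 93, 117, 168, 200, 194, 155, 115, 113, 145, 183, 197, 199, 198]
180 [207, 212, 215, 217, 216, 212, 179, 144, 140, 180, 202, 206, 207, 207, 207, 211, 212, 209, 210, 209, 195, 160, 115, 108, 139, 173, 192, 194, 192, 184]
350 [207, 206, 204, 203, 180, 141, 139, 176, 204, 215, 218, 222, 222, 222, 222, 222, 221, 221, 208, 158, 114, 102, 124, 166, 179, 181, 182, 182, 185, 190]
375 [206, 204, 203, 193, 154, 130, 137, 178, 207, 215, 219, 222, 223, 224, 224, 224, 222, 223, 213, 165, 120, 105, 124, 161, 177, 182, 188, 190, 194, 200]
```

View pics/pins.png

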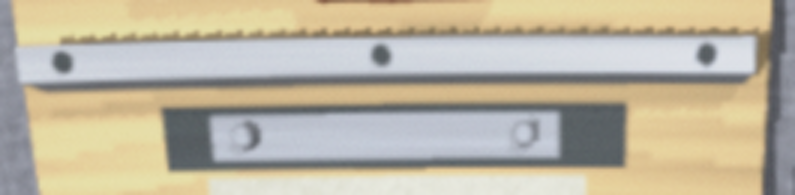

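The pins lie near the middle of the board, shifted about +3 mm in board y. Next I'll move to the mask.

Request:
send_rows(deltas="0.5 5 0 0 0 0.05 0; 1 10.5 0 0 0 0.1 0; 1.5 16 0 0 0 0.2 0; 2 21.5 0 0 0 0.3 0; 2.5 27 0 0 0 0.4 0")

```text
t: 2.02
eef_pos: [0.4602, -0.0125, 0.2851]
tool_rot: [3.096, 0.531, 0.001]
contact_force: [1.1, -0.4, 0.0]
finger_gap: 1.0
finger_force: 0.0
```

Request:
send_rows(deltas="0 6 0 0 0 0.05 0; 0 12 0 0 0 0.1 0; 0 18 -2 0 0 0.13 0; 0 23 -5 0 0 0.13 0; 0 26.3 -8 0 0 0.13 0")

```text
t: 2.65
eef_pos: [0.4603, 0.2518, 0.2043]
tool_rot: [-3.054, -0.73, -0.002]
contact_force: [1.2, -0.8, 0.3]
finger_gap: 0.997
finger_force: 0.0
```

Request:
send_rows(deltas="0 0 -2 0 0 0 0; 0 0 -4 0 0 0 0; 0 0 -4 0 0 0 0; 0 0 -4 0 0 0 0; 0 0 -4 0 0 0 0")

```text
t: 3.28
eef_pos: [0.4608, 0.2498, 0.166]
tool_rot: [-3.056, -0.728, -0.003]
contact_force: [-0.3, -0.8, -0.4]
finger_gap: 0.998
finger_force: 0.0
```

```bash
cat > bar.py <<'E'
from h import *
import sys
im,d,c=grab("wrist"); cv2.imwrite(f"pics/{sys.argv[1]}.png",im)
s=bot.sense(); r=s["tool_rot"]; print(s["t"],s["eef_pos"],"yaw",2*np.arctan2(r[1],r[0]),s["contact_force"],s["finger_gap"])
hsv=cv2.cvtColor(im,cv2.COLOR_BGR2HSV)
m=((hsv[...,1]>70)&(hsv[...,0]<25)&(hsv[...,2]>100)).astype(np.uint8)*255
cs,_=cv2.findContours(m,cv2.RETR_EXTERNAL,cv2.CHAIN_APPROX_NONE)
for q in sorted(cs,key=cv2.contourArea)[::-1][:2]:
    w=plane(c,q[:,0],float(sys.argv[2]))[:,:2].astype(np.float32)*1000
    print(q[:,0].mean(0),cv2.minAreaRect(w))
E
python3 bar.py w2 0.042
```

```text
3.325 [0.46063888 0.24982637 0.16590899] yaw -5.814916905198308 [-0.78765163 -0.32364383  0.48995884] 1.0022589917771205
[591.43226788 302.19025875] ((459.91851806640625, -108.00054931640625), (305.0990905761719, 136.86875915527344), 49.02462387084961)
[320.48765432 191.57407407] ((464.452392578125, 246.00210571289062), (67.80657958984375, 14.659708023071289), 26.665090560913086)
```

View pics/w2.png

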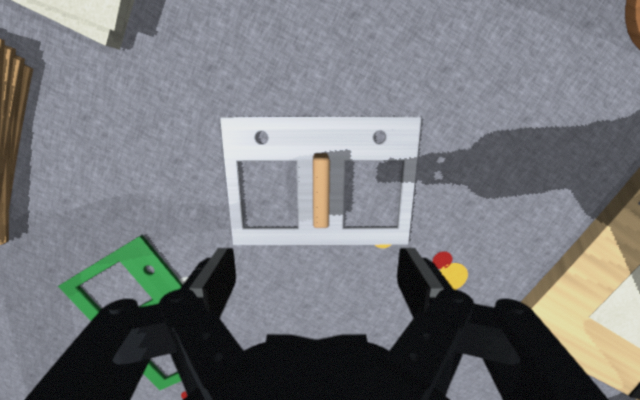

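The wrist view shows the bar at (320,192) with the holes at (261,137) and (379,137), and the tool yaw already matches. I'll shift by (+0.14, -0.27) cm, descend and grip.

Request:
send_rows(deltas="0.1 -0.2 -4 0 0 0 0; 0.1 -0.3 -8 0 0 0 0; 0.1 -0.3 -11 0 0 0 0; 0.1 -0.3 -13 0 0 0 0; 0.1 -0.3 -13.8 0 0 0 0")

```text
t: 3.95
eef_pos: [0.4608, 0.2464, 0.0263]
tool_rot: [3.055, 0.729, -0.001]
contact_force: [0.0, -0.2, -0.7]
finger_gap: 1.003
finger_force: 0.0
```

Request:
send_rows(deltas="0 0 0 0 0 0 100; 0 0 0 0 0 0 180; 0 0 0 0 0 0 200; 0 0 0 0 0 0 230; 0 0 0 0 0 0 255")

```text
t: 4.58
eef_pos: [0.4617, 0.2466, 0.0278]
tool_rot: [3.055, 0.729, 0.002]
contact_force: [-1.2, -2.4, 6.1]
finger_gap: 0.174
finger_force: 60.4
```

Request:
send_rows(deltas="0 0 0 0 0 0 255; 0 0 0 0 0 0 255; 0 0 0 0 0 0 255; 0 0 0 0 0 0 255; 0 0 0 0 0 0 255")

```text
t: 5.2
eef_pos: [0.4617, 0.2465, 0.0278]
tool_rot: [3.055, 0.729, 0.002]
contact_force: [0.0, -1.6, 6.0]
finger_gap: 0.183
finger_force: 60.4
```

Gripped at 15.6 mm. I'll lift and carry the mask over the board, offset +17 mm in board y and about 10 mm short of the fence.

Request:
send_rows(deltas="0 0 1.5 0 0 0 255; 0 0 4 0 0 0 255; 0 0 7 0 0 0 255; 0 0 10 0 0 0 255; 0 0 12 0 0 0 255")

```text
t: 5.82
eef_pos: [0.4606, 0.2469, 0.1484]
tool_rot: [-3.055, -0.73, -0.001]
contact_force: [0.2, -0.3, -4.2]
finger_gap: 0.176
finger_force: 59.2
```

Request:
send_rows(deltas="0.5 -3 0 0 0 -0.03 255; 1 -7 0 0 0 -0.08 255; 1.5 -11 0 0 0 -0.14 255; 2 -15 0 0 0 -0.2 255; 2.5 -20 0 0 0 -0.25 255")

```text
t: 6.45
eef_pos: [0.4853, 0.0464, 0.1471]
tool_rot: [-3.122, -0.344, 0.0]
contact_force: [0.9, -0.9, -3.7]
finger_gap: 0.175
finger_force: 59.1
```

Request:
send_rows(deltas="0.5 -5 0 0 0 -0.07 255; 1 -10 0 0 0 -0.13 255; 1.5 -15 0 0 0 -0.19 255; 2.2 -20 0 0 0 -0.24 255; 3 -24.9 0 0 0 -0.278 255")

```text
t: 7.08
eef_pos: [0.5153, -0.2033, 0.1469]
tool_rot: [-3.139, 0.094, 0.001]
contact_force: [0.7, -0.0, -3.8]
finger_gap: 0.177
finger_force: 59.1
```

Request:
send_rows(deltas="0 0 -1 0 0 0 255; 0 0 -2.5 0 0 0 255; 0 0 -4 0 0 0 255; 0 0 -5 0 0 0 255; 0 0 -5 0 0 0 255")

```text
t: 7.7
eef_pos: [0.5152, -0.2013, 0.0958]
tool_rot: [-3.139, 0.091, 0.004]
contact_force: [-0.4, 0.3, -3.4]
finger_gap: 0.179
finger_force: 59.2
```

```bash
python3 bar.py w3 0.11
python3 - <<'E'
from h import *
im,d,c=grab("top"); cv2.imwrite("pics/top3.png",im)
a=cv2.imread("pics/w3.png"); b=cv2.resize(im[140:250,285:415],(640,541))
cv2.imwrite("pics/w3s.png",np.hstack([cv2.resize(a,(480,300)),cv2.resize(b,(320,270))[:300] if 0 else cv2.copyMakeBorder(cv2.resize(b,(320,270)),0,30,0,0,0)]))
E
```

```text
7.75 [ 0.51583484 -0.20170508  0.09659782] yaw 6.2250190948726765 [-0.35991078 -0.2791815  -4.05649708] 0.1746645285347728
[313.          41.54631083] ((617.4586791992188, -217.78782653808594), (178.60357666015625, 27.075246810913086), 86.61744689941406)
[317.21254802 151.4737516 ] ((542.7410888671875, -213.230224609375), (178.52212524414062, 104.59625244140625), 86.5262222290039)
```

View pics/w3s.png

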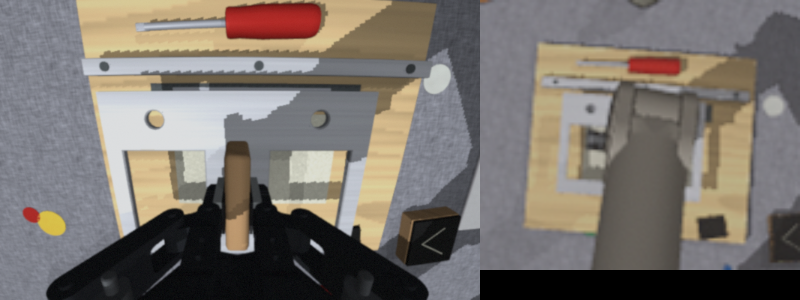

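The wrist view shows the mask held square to the fence, with its holes at full-resolution pixels (207,159) and (425,159). I'll measure the mask's pose relative to the fence.

Run:
```python
from h import *
im,d,c=grab("wrist"); s=bot.sense(); p=s["eef_pos"]; yaw=-0.060
R=np.array([[np.cos(yaw),np.sin(yaw)],[-np.sin(yaw),np.cos(yaw)]])
g=cv2.cvtColor(im,cv2.COLOR_BGR2GRAY)
def edge(cols,r0,r1,sign):
    out=[]
    for x in cols:
        v=cv2.GaussianBlur(g[:,x:x+1].astype(np.float32),(1,5),0)[:,0]; dv=sign*np.diff(v)[r0:r1]; out.append((x,r0+dv.argmax()+.5))
    return np.array(out)
me=edge(range(200,290,5),105,140,1)   # front edge of mask
fe=edge(range(140,200,5),78,108,-1)   # lower edge of fence top
print(me[::4].tolist(),fe[::4].tolist())
M=plane(c,me,p[2]-.028+.006)[:,:2]; F=plane(c,fe,.038)[:,:2]
print("mask edge yaw",np.polyfit(M[:,1],M[:,0],1)[0],"fence",np.polyfit(F[:,1],F[:,0],1)[0])
print("board-frame rel TCP: mask edge x",np.median(((M-p[:2])@R.T)[:,0]),"fence x",np.median(((F-p[:2])@R.T)[:,0]))
H=plane(c,[(206.7,158.7),(425,158.7)],p[2]-.022)[:,:2]; print("holes rel",(H-p[:2])@R.T)
# depth of plate
P=pts(c,[(180,140),(300,150),(480,140),(250,140),(180,190),(470,190),(165,250),(480,250)],d); print((P-np.r_[p[:2],0]).round(4))
print(p)
```

```text
[[200.0, 121.5], [220.0, 120.5], [240.0, 120.5], [260.0, 120.5], [280.0, 117.5]] [[140.0, 84.5], [160.0, 100.5], [180.0, 100.5]]
mask edge yaw 0.037238304857099856 fence 0.21551694535721785
board-frame rel TCP: mask edge x 0.07117467408782041 fence x 0.08285835474967025
holes rel [[ 0.05100091  0.05959686]
 [ 0.05123164 -0.0598113 ]]
[[ 0.0656  0.0682  0.0777]
 [ 0.0564  0.0049  0.0778]
 [ 0.0563 -0.0919  0.0764]
 [ 0.063   0.0313  0.0757]
 [ 0.0382  0.0739  0.0772]
 [ 0.0284 -0.0893  0.0762]
 [ 0.0016  0.0908  0.0774]
 [-0.0095 -0.099   0.0774]]
[ 0.5164706  -0.20219351  0.09740499]
```

The mask is level, with its origin about 1 mm ahead of the TCP, and the gap to the fence is about 11 mm. I'll lower it to about 2 mm above the pin tops and then approach the fence slowly.

Request:
send_rows(deltas="0 0 -1 0 0 0 255; 0 0 -2.2 0 0 0 255; 0 0 -3.2 0 0 0 255; 0 0 -4 0 0 0 255; 0 0 -4.3 0 0 0 255")

```text
t: 8.48
eef_pos: [0.5155, -0.2022, 0.0531]
tool_rot: [-3.14, 0.093, 0.002]
contact_force: [0.9, 0.7, -3.7]
finger_gap: 0.174
finger_force: 59.4
```

Request:
send_rows(deltas="0.2 0 0 0 0 0 255; 0.4 0 0 0 0 0 255; 0.5 0 0 0 0 0 255; 0.6 0 0 0 0 0 255; 0.6 0 0 0 0 0 255")

```text
t: 9.1
eef_pos: [0.5221, -0.2023, 0.054]
tool_rot: [3.14, -0.093, 0.0]
contact_force: [0.7, 0.5, -3.7]
finger_gap: 0.178
finger_force: 59.3
```

Request:
send_rows(deltas="0.05 0 0 0 0 0 255; 0.1 0 0 0 0 0 255; 0.15 0 0 0 0 0 255; 0.2 0 0 0 0 0 255; 0.2 0 0 0 0 0 255")

```text
t: 9.72
eef_pos: [0.524, -0.2023, 0.0539]
tool_rot: [3.14, -0.093, 0.0]
contact_force: [0.2, -0.6, -4.4]
finger_gap: 0.177
finger_force: 59.3
```

Request:
send_rows(deltas="0.03 0 0 0 0 0 255; 0.06 0 0 0 0 0 255; 0.1 0 0 0 0 0 255; 0.1 0 0 0 0 0 255; 0.1 0 0 0 0 0 255")

```text
t: 10.35
eef_pos: [0.5249, -0.2023, 0.0539]
tool_rot: [3.14, -0.093, -0.0]
contact_force: [1.1, 0.1, -3.8]
finger_gap: 0.174
finger_force: 59.3
```

Request:
send_rows(deltas="0.03 0 0 0 0 0 255; 0.06 0 0 0 0 0 255; 0.1 0 0 0 0 0 255; 0.1 0 0 0 0 0 255; 0.1 0 0 0 0 0 255")

```text
t: 10.98
eef_pos: [0.5259, -0.2023, 0.0539]
tool_rot: [3.14, -0.093, -0.0]
contact_force: [-0.1, -0.3, -3.9]
finger_gap: 0.174
finger_force: 59.3
```

Request:
send_rows(deltas="0.03 0 0 0 0 0 255; 0.06 0 0 0 0 0 255; 0.1 0 0 0 0 0 255; 0.1 0 0 0 0 0 255; 0.1 0 0 0 0 0 255")

```text
t: 11.6
eef_pos: [0.5268, -0.2023, 0.0539]
tool_rot: [3.14, -0.093, -0.001]
contact_force: [-0.5, -0.3, -3.6]
finger_gap: 0.176
finger_force: 59.4
```

Run:
```python
from h import *
im,d,c=grab("wrist"); s=bot.sense(); print(s["eef_pos"],s["contact_force"])
cv2.imwrite("pics/w4.png",cv2.resize(im[40:240,80:580],None,fx=1.6,fy=1.6))
```

```text
[ 0.52680276 -0.20228153  0.05391268] [-0.30692642 -0.80164104 -3.6956249 ]
```

View pics/w4.png

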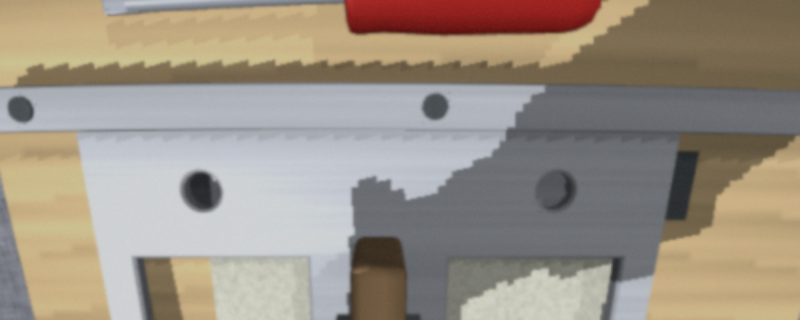

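The mask edge now looks right at the fence face (row ~133), parallel to it. I'll continue in 0.5 mm steps.

Request:
send_rows(deltas="0.03 0 0 0 0 0 255; 0.06 0 0 0 0 0 255; 0.06 0 0 0 0 0 255; 0.06 0 0 0 0 0 255; 0.06 0 0 0 0 0 255")

```text
t: 12.28
eef_pos: [0.527, -0.2022, 0.0538]
tool_rot: [-3.14, 0.093, 0.002]
contact_force: [-3.1, 1.5, -3.1]
finger_gap: 0.176
finger_force: 59.6
```

Request:
send_rows(deltas="0.03 0 0 0 0 0 255; 0.06 0 0 0 0 0 255; 0.06 0 0 0 0 0 255; 0.06 0 0 0 0 0 255; 0.06 0 0 0 0 0 255")

```text
t: 12.9
eef_pos: [0.527, -0.2022, 0.0537]
tool_rot: [-3.14, 0.093, 0.004]
contact_force: [-5.0, 1.1, -1.2]
finger_gap: 0.177
finger_force: 59.8
```

Contact at TCP x = 0.527. I'll ease back 0.8 mm to light contact and lower onto the pins.

Request:
send_rows(deltas="-0.04 0 0 0 0 0 255; -0.08 0 0 0 0 0 255; -0.08 0 -0.05 0 0 0 255; -0.08 0 -0.1 0 0 0 255; -0.08 0 -0.15 0 0 0 255")

```text
t: 13.52
eef_pos: [0.5269, -0.2023, 0.0527]
tool_rot: [3.14, -0.093, -0.002]
contact_force: [-6.5, 1.9, 3.6]
finger_gap: 0.175
finger_force: 60.2
```

Request:
send_rows(deltas="0 0 -0.03 0 0 0 255; 0 0 -0.06 0 0 0 255; 0 0 -0.1 0 0 0 255; 0 0 -0.1 0 0 0 255; 0 0 -0.1 0 0 0 255")

```text
t: 14.15
eef_pos: [0.5269, -0.2023, 0.0525]
tool_rot: [3.14, -0.093, -0.002]
contact_force: [-9.5, 1.6, 7.9]
finger_gap: 0.175
finger_force: 61.0
```

The mask is on the pins and against the fence. To avoid dropping the near edge, I'll tilt about the pins first and then loosen the grip.

Request:
send_rows(deltas="-0.06 0 0.06 0 0 0 255; -0.1 0 0.02 0 -0.012 0 255; -0.14 0 -0.05 -0.001 -0.025 0 255; -0.18 0.01 -0.12 -0.002 -0.038 0 255; -0.2 0.01 -0.18 -0.003 -0.05 0 255")

```text
t: 14.78
eef_pos: [0.5257, -0.2022, 0.0501]
tool_rot: [3.137, -0.093, 0.08]
contact_force: [-5.3, 1.3, 1.7]
finger_gap: 0.179
finger_force: 60.2
```

Request:
send_rows(deltas="0 0 0 0 0 0 255; 0 0 0 0 0 0 240; 0 0 0 0 0 0 225; 0 0 0 0 0 0 210; 0 0 0 0 0 0 205")

```text
t: 15.4
eef_pos: [0.5279, -0.2027, 0.0506]
tool_rot: [3.136, -0.091, 0.087]
contact_force: [-1.1, 1.4, 0.1]
finger_gap: 0.196
finger_force: 0.1
```

The grip is loose (gap 16.7 mm) and the force is near zero. Now I'll slide toward -y along the fence.

Request:
send_rows(deltas="0 -0.1 0 0 0 0 205; -0.01 -0.2 0 0 0 0 205; -0.02 -0.3 0 0 0 0 205; -0.02 -0.4 0 0 0 0 205; -0.02 -0.4 0 0 0 0 205")

```text
t: 16.02
eef_pos: [0.5256, -0.206, 0.0498]
tool_rot: [3.138, -0.092, 0.08]
contact_force: [2.4, 3.3, 1.7]
finger_gap: 0.199
finger_force: 1.8
```

Request:
send_rows(deltas="0 -0.1 0 0 0 0 205; -0.01 -0.2 0 0 0 0 205; -0.02 -0.3 0 0 0 0 205; -0.02 -0.4 0 0 0 0 205; -0.02 -0.4 0 0 0 0 205")

```text
t: 16.65
eef_pos: [0.5247, -0.2097, 0.0497]
tool_rot: [3.138, -0.092, 0.077]
contact_force: [1.3, 5.6, 4.1]
finger_gap: 0.198
finger_force: 2.5
```

Run:
```python
from h import *
im,d,c=grab("wrist"); s=bot.sense(); print(s["t"],s["eef_pos"],s["contact_force"])
cv2.imwrite("pics/w5.png",cv2.resize(im[40:240,80:580],None,fx=1.6,fy=1.6))
```

```text
16.7 [ 0.52464167 -0.20970842  0.04963645] [1.30259482 5.52192467 3.59822109]
```

View pics/w5.png

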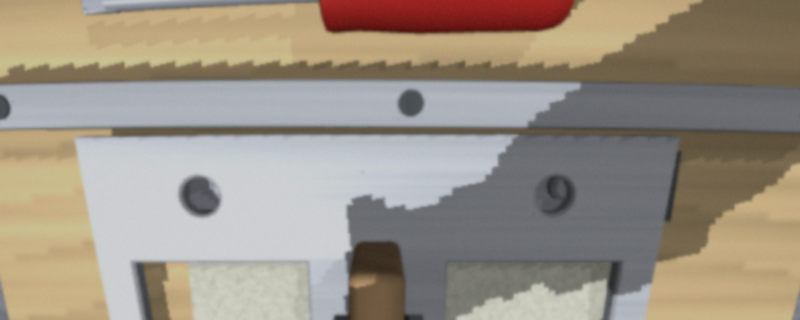

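There is now a visible gap of about 2 mm between the mask and the fence, because the pads dragged it back. The holes are at about (200,195) and (555,195) in the crop, with pin glints near both. I'll quantify the offsets.

```bash
cat > holes.py <<'E'
from h import *
def run(zt,zf=.038):
    im,d,c=grab("wrist"); s=bot.sense(); np.save("last.npy",im)
    g=cv2.cvtColor(im,cv2.COLOR_BGR2GRAY); print(s["t"],s["eef_pos"],s["contact_force"].round(1),"tilt",s["tool_rot"])
    H=[]
    for x0,x1 in((160,250),(380,470)):
        r=g[130:195,x0:x1]; k=(cv2.medianBlur(r,3)<0.75*np.median(r)).astype(np.uint8)
        k[55:]=0; cs,_=cv2.findContours(cv2.morphologyEx(k,cv2.MORPH_CLOSE,np.ones((5,5))),cv2.RETR_EXTERNAL,cv2.CHAIN_APPROX_NONE)
        cs=[q for q in cs if 150<cv2.contourArea(cv2.convexHull(q))<900]
        q=max(cs,key=cv2.contourArea); e=cv2.minEnclosingCircle(cv2.convexHull(q)); p=(e[0][0]+x0,e[0][1]+130); print("px",p,e[1]); H.append(p)
    W=plane(c,H,zt); print("holes",W[:,:2].round(4).tolist(),"mid",W[:,:2].mean(0),"dist",np.linalg.norm(W[0]-W[1]),"yaw",-(W[0]-W[1])[0]/(W[0]-W[1])[1])
    for x in(230,300,350): print(x,g[100:132,x].tolist())
    return im,c,H
E
python3 - <<'E'
from holes import *
im,c,H=run(.031)
g=cv2.cvtColor(im,cv2.COLOR_BGR2GRAY)
for p in H:
    x,y=map(int,p); print(g[y-14:y+15:2,x-16:x+17:2])
print(plane(c,[(230,120.),(230,125)],.018))
E
```

```text
16.75 [ 0.52466728 -0.2097051   0.04965806] [-0.   4.7  3.9] tilt [ 3.13826547 -0.09246592  0.07749246]
px (204.42105102539062, 162.42105102539062) 13.620393753051758
px (427.0, 161.5) 12.619529724121094
holes [[0.5786, -0.1521], [0.572, -0.2737]] mid [ 0.57525398 -0.21291562] dist 0.12172064317474872 yaw -0.05431392761669862
230 [178, 179, 177, 177, 174, 177, 179, 180, 179, 178, 179, 179, 179, 175, 176, 174, 174, 164, 144, 108, 87, 86, 84, 96, 133, 166, 185, 191, 194, 194, 195, 194]
300 [181, 180, 179, 178, 178, 178, 179, 180, 178, 180, 179, 178, 177, 177, 176, 176, 173, 164, 147, 110, 88, 88, 86, 99, 150, 183, 188, 188, 186, 189, 189, 191]
350 [182, 179, 179, 180, 178, 178, 178, 179, 178, 180, 178, 179, 178, 175, 176, 174, 174, 172, 154, 113, 89, 88, 87, 96, 137, 165, 178, 183, 184, 184, 186, 189]
[[207 206 205 206 205 202 200 194 195 200 205 206 206 206 205 205 208]
 [207 207 205 205 191 165 144 127 126 139 162 187 204 206 205 207 206]
 [207 206 205 183 147 107  90  86  85  88  95 146 179 200 207 207 207]
 [206 205 194 147 100  75  83  86  84  88  85 109 152 174 205 206 205]
 [206
[... 1221 characters left out ...]
 87  78  46  62  68  88  88  76  47  63  88 110 110]
 [112 105  93  88  89  88  66  58  69  79  89  73  50  62  88 110 113]
 [111 105  92  87  88  87  83  64  66  69  72  61  49  65  91 112 115]
 [113 105  96  95  86  86  86  83  80  82  69  48  54  74 101 113 114]
 [110 107  98  96  88  84  83  84  85  74  54  51  68  86 108 113 111]
 [108 111 101  97  85  85  84  82  76  54  52  62  80 100 111 113 110]
 [110 107 108  99  76  74  73  65  59  59  72  84 101 110 112 111 111]
 [113 105 111 107  97  84  72  71  75  85  90 100 112 113 111 114 112]
 [109 107 110 108 106 104  97  96  99 104 107 110 109 107 107 110 109]]
[[ 0.60039846 -0.1653128   0.018     ]
 [ 0.59763086 -0.1649544   0.018     ]]
```

Run:
```python
from h import *
im=np.load("last.npy"); c=cal("wrist")
a=cv2.resize(im[140:185,180:230],(400,360),interpolation=cv2.INTER_CUBIC); b=cv2.resize(im[140:185,402:452],(400,360),interpolation=cv2.INTER_CUBIC)
b=cv2.convertScaleAbs(b,alpha=1.9,beta=-40); cv2.imwrite("pics/hz.png",np.hstack([a,b]))
```

```text
(no output)
```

View pics/hz.png

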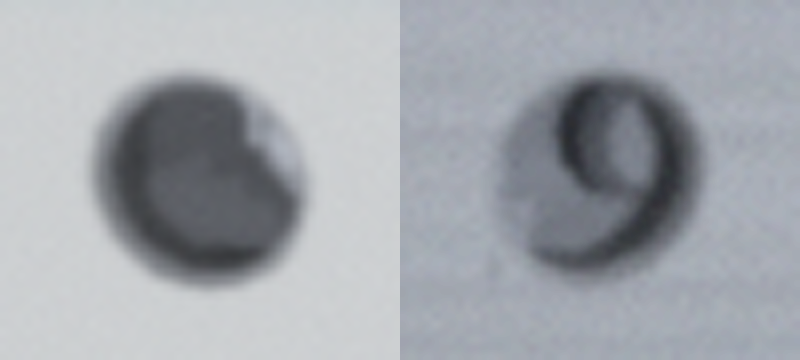

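The zoom shows the pins' lit tops toward the upper right in both holes. Allowing for parallax, about 4.6 mm of -y and about 2 mm of +x remain. I'll regrip, push gently back to the fence, then loosen again.

Request:
send_rows(deltas="0 0 0 0 0 0 215; 0 0 0 0 0 0 230; 0 0 0 0 0 0 255; 0.04 0 0 0 0 0 255; 0.08 0 0 0 0 0 255")

```text
t: 17.38
eef_pos: [0.5247, -0.2101, 0.0498]
tool_rot: [3.138, -0.093, 0.075]
contact_force: [-1.9, 4.8, 7.5]
finger_gap: 0.177
finger_force: 58.8
```

Request:
send_rows(deltas="0.04 0 0 0 0 0 255; 0.08 0 0 0 0 0 255; 0.08 0 0 0 0 0 255; 0.08 0 0 0 0 0 255; 0.08 0 0 0 0 0 255")

```text
t: 18.0
eef_pos: [0.5247, -0.21, 0.0497]
tool_rot: [3.138, -0.093, 0.072]
contact_force: [-2.8, 5.3, 9.1]
finger_gap: 0.174
finger_force: 59.1
```

The downward load (about 9 N) is adding friction, so I'll ease z up while pushing on.

Request:
send_rows(deltas="0 0 0.05 0 0 0 255; 0 0 0.1 0 0 0 255; 0.03 0 0.15 0 0 0 255; 0.06 0 0.15 0 0 0 255; 0.1 0 0.15 0 0 0 255")

```text
t: 18.62
eef_pos: [0.5267, -0.211, 0.0505]
tool_rot: [3.137, -0.095, 0.076]
contact_force: [-1.3, 0.3, -3.9]
finger_gap: 0.176
finger_force: 58.5
```

Request:
send_rows(deltas="0.04 0 0.03 0 0 0 255; 0.08 0 0.06 0 0 0 255; 0.08 0 0.06 0 0 0 255; 0.08 0 0.06 0 0 0 255; 0.08 0 0.06 0 0 0 255")

```text
t: 19.25
eef_pos: [0.527, -0.2105, 0.0512]
tool_rot: [3.138, -0.094, 0.074]
contact_force: [-4.7, -2.3, -4.9]
finger_gap: 0.176
finger_force: 58.5
```

Back at the fence (Fx about -4.7 N). I'll settle slightly and loosen.

Request:
send_rows(deltas="-0.03 0 -0.03 0 0 0 255; -0.05 0 -0.06 0 0 0 255; -0.07 0 -0.08 0 0 0 240; -0.07 0 -0.08 0 0 0 215; -0.07 0 -0.08 0 0 0 203")

```text
t: 19.88
eef_pos: [0.5306, -0.21, 0.0524]
tool_rot: [3.137, -0.091, 0.088]
contact_force: [-0.4, -1.1, -0.1]
finger_gap: 0.206
finger_force: 0.6
```

Run:
```python
from holes import *
run(.031)
```

```text
19.925 [ 0.53080974 -0.21007373  0.05258271] [-0.1 -0.9 -0.7] tilt [ 3.13661968 -0.09063882  0.08867739]
px (209.38888931274414, 168.38888931274414) 13.058610916137695
px (426.81578826904297, 168.94736862182617) 12.145484924316406
holes [[0.5808, -0.1535], [0.5734, -0.2753]] mid [ 0.57710433 -0.21441573] dist 0.1219693235605072 yaw -0.06030313385700169
230 [100, 101, 101, 120, 153, 173, 176, 174, 174, 175, 176, 179, 179, 180, 180, 179, 178, 177, 179, 181, 181, 181, 180, 181, 180, 179, 176, 177, 177, 172, 156, 136]
300 [102, 102, 104, 129, 158, 172, 175, 173, 172, 174, 176, 179, 181, 182, 181, 179, 177, 179, 179, 180, 180, 180, 180, 180, 179, 178, 177, 177, 178, 176, 159, 127]
350 [101, 102, 105, 125, 152, 169, 175, 173, 171, 173, 177, 180, 183, 183, 182, 181, 180, 179, 179, 178, 180, 180, 180, 179, 180, 178, 178, 177, 177, 175, 157, 125]
```

The mask moved 2 mm forward and is now square to the fence (yaw -0.060). I'll continue sliding along -y.

Request:
send_rows(deltas="0 -0.1 0 0 0 0 203; 0 -0.2 0 0 0 0 203; 0 -0.3 0 0 0 0 203; 0 -0.35 0 0 0 0 203; 0 -0.35 0 0 0 0 203")

```text
t: 20.55
eef_pos: [0.528, -0.2136, 0.0511]
tool_rot: [3.137, -0.092, 0.08]
contact_force: [0.7, 1.4, 0.1]
finger_gap: 0.205
finger_force: 0.1
```

Run:
```python
from holes import *
im,c,H=run(.031)
_,d,c=grab("wrist")
for x,y in((150,150),(300,150),(480,150),(250,145),(160,200),(475,200)):
    print((x,y),pts(c,[(x,y)],cv2.medianBlur(d,5))[0].round(4))
```

```text
20.6 [ 0.52723268 -0.21433345  0.05076044] [ 0.   1.2 -0.7] tilt [ 3.13671663 -0.09250132  0.07744631]
px (206.23755645751953, 165.33258056640625) 13.214469909667969
px (424.75, 166.0) 12.412291526794434
holes [[0.5801, -0.1563], [0.5727, -0.277]] mid [ 0.57639795 -0.21665439] dist 0.12101521582070786 yaw -0.06123872528587616
230 [172, 173, 174, 173, 173, 176, 179, 177, 178, 176, 175, 177, 177, 179, 178, 179, 180, 180, 180, 179, 177, 177, 173, 174, 171, 158, 120, 94, 117, 157, 176, 179]
300 [174, 173, 171, 173, 174, 176, 179, 180, 182, 179, 178, 178, 178, 179, 179, 178, 177, 179, 179, 179, 177, 175, 175, 175, 173, 154, 112, 93, 115, 162, 176, 175]
350 [172, 173, 171, 173, 172, 178, 180, 182, 182, 181, 179, 179, 177, 179, 179, 178, 179, 178, 178, 179, 177, 176, 176, 176, 173, 160, 127, 95, 104, 156, 173, 176]
(150, 150) [ 0.5898 -0.1272  0.0312]
(300, 150) [ 0.5845 -0.2095  0.0309]
(480, 150) [ 0.5791 -0.3082  0.031 ]
(250, 145) [ 0.5888 -0.1826  0.0308]
(160, 200) [ 0.5609 -0.1264  0.0296]
(475, 200) [ 0.5502 -0.3084  0.0298]
```

Still riding on the pins (plate top 31 mm at the front), with about 1 mm to go. I'll continue with a slight +x bias.

Request:
send_rows(deltas="0.03 -0.05 0 0 0 0 203; 0.06 -0.1 0 0 0 0 203; 0.08 -0.15 0 0 0 0 203; 0.08 -0.2 0 0 0 0 203; 0.08 -0.2 0 0 0 0 203")

```text
t: 21.28
eef_pos: [0.5283, -0.2158, 0.0507]
tool_rot: [3.138, -0.093, 0.078]
contact_force: [-1.0, 2.4, -1.1]
finger_gap: 0.205
finger_force: 0.8
```

```bash
cat > hz.py <<'E'
from holes import *
try: run(.031)
except Exception as e: print(e)
_,d,c=grab("wrist")
for x,y in((150,150),(300,150),(480,150),(250,145),(160,200),(475,200)):
    print((x,y),pts(c,[(x,y)],cv2.medianBlur(d,5))[0].round(4))
E
python3 hz.py
```

```text
21.325 [ 0.52835365 -0.21580722  0.05078727] [-0.   1.6 -0.8] tilt [ 3.13751398 -0.09282512  0.07839346]
px (210.0, 163.0) 12.80634880065918
px (421.5, 163.5) 12.020915031433105
holes [[0.5815, -0.1609], [0.5744, -0.2772]] mid [ 0.57798239 -0.21907825] dist 0.11654350215890792 yaw -0.06126162569970716
230 [165, 173, 174, 172, 173, 175, 175, 178, 178, 179, 176, 177, 175, 175, 177, 180, 180, 180, 179, 179, 177, 177, 176, 174, 173, 168, 163, 165, 166, 169, 170, 171]
300 [166, 173, 172, 173, 172, 174, 178, 180, 183, 181, 179, 178, 177, 179, 178, 178, 179, 178, 179, 179, 178, 178, 175, 174, 173, 172, 160, 153, 163, 167, 169, 166]
350 [163, 171, 173, 170, 171, 175, 177, 179, 180, 182, 181, 179, 179, 177, 177, 178, 179, 177, 178, 178, 177, 176, 174, 174, 178, 173, 164, 144, 158, 167, 164, 165]
(150, 150) [ 0.5906 -0.1252  0.0254]
(300, 150) [ 0.5852 -0.2106  0.0254]
(480, 150) [ 0.5796 -0.3127  0.0257]
(250, 145) [ 0.5897 -0.1828  0.0254]
(160, 200) [ 0.561  -0.1251  0.0251]
(475, 200) [ 0.55   -0.3124  0.0254]
```

The mask dropped (plate top now about 25 mm and flat). I'll open the gripper, back off upward, and verify.

Request:
send_rows(deltas="0 0 0 0 0 0 195; 0 0.02 0 0 0 0 180; 0 0.04 0 0 0 0 150; 0 0.04 0 0 0 0 100; 0 0.04 0 0 0 0 60")

```text
t: 22.0
eef_pos: [0.5285, -0.2153, 0.051]
tool_rot: [3.138, -0.093, 0.079]
contact_force: [-0.4, -0.0, 0.2]
finger_gap: 0.758
finger_force: 0.0
```

Request:
send_rows(deltas="0 0 0 0 0 0 0; 0 0 0.5 0 0 0 0; 0 0 2 0 0 0 0; 0 0 5 0 0 0 0; 0 0 9 0 0 0 0")

```text
t: 22.62
eef_pos: [0.528, -0.2151, 0.1422]
tool_rot: [3.138, -0.093, 0.077]
contact_force: [0.4, -0.3, 0.1]
finger_gap: 0.998
finger_force: 0.0
```

Request:
send_rows(deltas="0 0 3 0 0.05 0 0; 0 0 5 0 0.05 0 0; 0 0 5 0 0.05 0 0; 0 0 5 0 0.05 0 0; 0 0 5 0 0.05 0 0")

```text
t: 23.25
eef_pos: [0.5275, -0.2151, 0.1898]
tool_rot: [3.138, -0.093, -0.003]
contact_force: [0.9, 0.3, 0.7]
finger_gap: 0.998
finger_force: 0.0
```

Run:
```python
from h import *
im,d,c=grab("wrist"); s=bot.sense(); print(s["t"],s["eef_pos"],s["contact_force"].round(1)); cv2.imwrite("pics/w9.png",im)
hsv=cv2.cvtColor(im,cv2.COLOR_BGR2HSV)
yy,xx=np.mgrid[0:400:2,0:640:2]; px=np.c_[xx.ravel(),yy.ravel()]
P=pts(c,px,cv2.medianBlur(d,5)); yaw=-.06; R=np.array([[np.cos(yaw),np.sin(yaw)],[-np.sin(yaw),np.cos(yaw)]])
B=np.c_[(P[:,:2]-[.526,-.2195])@R.T,P[:,2]]
S=hsv[px[:,1],px[:,0],1]
def fit(k,n):
    q=B[k]; A=np.c_[q[:,:2],np.ones(len(q))]; s,*_=np.linalg.lstsq(A,q[:,2],rcond=None); print(n,k.sum(),s.round(4),"z at x50:",s@[.05,0,1],"std",(q[:,2]-A@s).std())
plate=(S<40)&(abs(B[:,1])<.095)&(B[:,0]>-.06)&(B[:,0]<.065)&(B[:,2]>.015)&(B[:,2]<.035)
fit(plate&((B[:,0]>.045)|(abs(B[:,1])>.09)|(B[:,0]<-.058)),"plate")
wood=(S>60)&(abs(B[:,1])>.112)&(abs(B[:,1])<.15)&(abs(B[:,0]-0)<.06)
fit(wood,"wood")
for x in(.06,.03,0,-.03,-.06):
    print(x,[np.median(B[(abs(B[:,0]-x)<.006)&(abs(B[:,1]-y)<.006),2]).round(4) for y in(-.135,-.094,-.04,.04,.094,.135)])
```

```text
23.3 [ 0.52767933 -0.21514335  0.18990185] [ 0.4  0.8 -0.3]
plate 1211 [ 0.0013 -0.0011  0.0253] z at x50: 0.025413720523846856 std 0.00041461266332580647
wood 1773 [-0.0007 -0.0002  0.0195] z at x50: 0.01944510561717968 std 0.00019951129578367387
0.06 [np.float64(0.0196), np.float64(0.0252), np.float64(0.0255), np.float64(0.0254), np.float64(0.0254), np.float64(0.0196)]
0.03 [np.float64(0.0194), np.float64(0.0253), np.float64(0.0254), np.float64(0.0255), np.float64(0.0254), np.float64(0.0194)]
0 [np.float64(0.0194), np.float64(0.0254), np.float64(0.2145), np.float64(0.2572), np.float64(0.0253), np.float64(0.0195)]
-0.03 [np.float64(0.0197), np.float64(0.0253), np.float64(0.0202), np.float64(0.0201), np.float64(0.0255), np.float64(0.0194)]
-0.06 [np.float64(0.0195), np.float64(0.0253), np.float64(0.0255), np.float64(0.0256), np.float64(0.0256), np.float64(0.0194)]
```

The plate top stands 5.96 mm above the plywood everywhere, with a slope near 0.001, so the mask is flat and seated over the pins. The arm is clear, so I'll hand in.

```bash
python3 -c "
from station import bot
print(bot.hand_in())"
```

```text
the job is handed in; nothing more can be done
None
```

The mask is lying flat on the board, against the fence with both holes over the pins; the gripper is open and clear, and I handed the job in at about 23 s, with no verdict returned.

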